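# Tap the brass block down onto its parallels in the angle vise

## Robot

A 6-joint arm with a two-finger parallel gripper is mounted at the origin on the work surface; the furniture and walls round the work are solid. World frame = base frame: x ahead of the robot, y to its left, z up, the work surface at z = 0. Lengths are in m, angles in rad, forces in N, time in s.
With the tool pointing down it reaches from about 0.35 to 0.975 m from the base axis. Payload 4.9 kg.
Tool frame: the origin (TCP) lies at the very end of the fingers, on their centre line; the grasp point (between the pads) lies manip.grip_point_offset behind it (manip.grip_point_offset is the distance from the TCP to the grasp point, in m); z points along the fingers, y is the line along which they close (so a half turn about z gives the same grasp; the last joint's range is limited). The gripper opens to 85 mm and grips with 20 to 120 N. Pads are 22 mm wide; open, the fingers measure 114 mm over their backs; the gripper's body (76 mm by 85 mm) begins 54 mm behind the grasp point. The pads swing forward as they close: fully open they stand 13 mm farther back than shut.
Start: joints at [-1.423, 0.053, 1.613, -0, 1.476, -0.119], TCP at [0.165, -0.603, 0.231] pointing down, gripper open.
Joint ranges: [-3.01, 3.01], [-1.01, 2.22], [0.06, 2.58], [-1.02, 4.17], [0.09, 2.62], [-3.14, 3.14]. Speed limits (rad/s): [2.57, 2.57, 3.14, 3.14, 3.14, 3.14].

## Interface

Orientations are given as a unit quaternion [w, x, y, z].
In Python, from plant import manip gives the robot as it stands.
- The arm moves only by the shell command python3 -m crank 'ROWS' [OPENING]. ROWS is JSON, a list of rows, each an object of numbers: "x", "y", "z": the shift along the tool's x, y, z in cm; "turn": the turn about the tool's z in rad. In form: [{"x": .., "y": .., "z": .., "turn": ..}, ...]. A call has 1 to 5 rows; each row shifts and turns the commanded pose from where the row before left it, along the tool's axes as they then stand; what a row does not reach is not made up. A row lasts 1/10 s, in which the tool goes at most 50 mm and 8.59 degrees, less where a joint would pass 70% of its speed; a pose out of reach is approached as far as the arm can. A call with a gripper value outside its range is refused whole. OPENING is the opening in per cent of the stroke, from 0 (shut) to 100 (fully open), set as the call begins (- or left out, the last holds). The fingers move at their own pace and stop on an object; the grip force is fixed at half the most. Time passes only in rows, so rows that do not move let the fingers close. It gives the time, the measured TCP pose, the force, the opening and the grip force at its end, in the units of the state.
- manip.state(): the state, without advancing time (a new reading comes with each control period).
- manip.grab_frame(name): name is "scene" or "top"; returns (picture, depth): 400x640x3 uint8, red, green, blue; 400x640 float32, m along the optical axis (not along the pixel's ray), 0 where there is no reading.
- manip.camera_model(name): a dict with "mtx" (3x3 intrinsics, pixels), "world_to_cam" (4x4, takes a point from world to camera coordinates). Camera axes: x right, y down, z forward; pixel columns grow to the right and rows downward; lengths in m; the calibration is good to about 2 mm. A picture is of the moment at which its call begins. camera_model takes no time and is no camera call.
- manip.job_done(): hands the job in; it is judged then, once.
The state is a dict: "time": time; "joint_pos": joint angles; "joint_vel": joint speeds; "joint_efforts": joint torques, N m; "tool_pos": TCP position; "tool_rot": TCP orientation; "contact_force": force on the tool from outside, world axes, zero at the start; "ft_torque": the same for the moment, N m; "gripper_width": opening from 0.0 (shut) to 1.0 (fully open); "grasp_force": force on a finger pad.
Only numpy, scipy, OpenCV 4.12 (cv2) and the standard library are available. Lean on these libraries where they do the work, as an engineer would, in place of code of your own. Each camera call takes 0.05 s, during which the arm holds its last target. There are 200 camera calls.

## Task

The brass block in the blue inclined vise is gripped too high and crooked, so the two steel parallels under it still slide about. Pick up the white-footed drift and, holding it about square to the inclined vise, tap the block down firmly but without heavy blows until it is fully home at both ends and traps both parallels. Then stand the drift upright on the bench again; do not touch the block with the gripper, and leave the other things on the bench alone.

Things in the scene. Friction and masses are not known exactly. Their poses are not given: they have to be found in the camera images.
- vise: Base of the blue angle vise, fixed to the bench: plate 170 x 130 x 12 mm, whole vise about 145 mm high. Origin on the bench below the bed's origin; z up, x to the rear. A clamping screw with a 90 mm cross handle sticks out behind the rear jaw (to x = 106 mm in the bed's frame); it is not to be used.
- vise_bed: Inclined bed with the two jaws. Origin: midway between the jaws in the plane of the parallels' tops, 80 mm above the bench. z: square to the bed, leaning 30 degrees from vertical towards the vise's front (robot side); y: along the jaws, to the robot's left; x: from front jaw to rear, higher jaw. Jaw faces at x = -22 and +22 mm, jaws from y = -45 to +45 mm, their tops at z = +32 mm.
- parallel_a: Steel parallel lying along the front jaw under the block, 6 x 126 x 18 mm, at x = -18 mm of the bed. Origin: middle of its top edge. Slides loosely along the jaw by up to 12 mm until the block bears on it.
- parallel_b: The same along the rear jaw, at x = +18 mm of the bed.
- workpiece: Brass block 44 (x, jaw to jaw) x 110 (y) x 20 mm; origin: centre of its underside. Starts 8 to 12 mm high at its middle, rocked up to 0.1 rad in the plane of the jaws. Jaw friction holds it: 9 to 18 N along -z of the bed moves it; it stays where left and stops hard on the parallels (underside at bed z = 0, top at +20 mm). A last firm tap of 15 to 25 N leaves it bearing on them, so they no longer slide.
- end_left (a point): Point on the middle line of the block's top face, 45 mm from its centre towards +y of the bed (left end). In the bed's frame its z is +20 mm when seated.
- end_right (a point): The same point at the right end, 45 mm from the centre towards -y of the bed.
- drift: Tapping tool: white nylon foot 28 mm in diameter, 26 mm high; steel neck 20 mm in diameter to 32 mm; square aluminium shank 22 x 22 mm from 32 to 106 mm height; 110 mm long in all, about 0.22 kg. Stands upright and loose on its foot. Origin: centre of the foot's flat face; z up along the shank; x and y square to the shank's flats.
- jar_nuts: Closed jar of small parts, 60 mm in diameter, 89 mm high, loose; origin at the centre of its underside. Leave alone.
- flat_tin_0: Shallow round tin, 76 mm in diameter, 16 mm high, loose; origin at the centre of its underside. Leave alone.
- spanner_17: Open/ring spanner, 43 x 165 x 8 mm (long along its y), loose; origin at the centre of its underside. Leave alone.
Not all that is in view belongs to the job. There is more than one size of the drift; the job needs the smallest.

How it is judged:
By the outcome, as a careful person would: the job done as asked, in the order asked, and still so for the second after the job is handed in, with the robot touching nothing.
It also fails if it takes over 48 s, if anything falls off the work surface, if the arm or the gripper's body presses on something with over 40 N, if the wrist force passes 120 N, or if a joint passes its speed limit or range.

## Working session

There is one attempt and no reset: what is moved stays moved. The work goes in short steps, Python scripts to look and compute and a shell command to move; the robot and the scene stay as the last step left them, time stands still between calls to the robot, and variables do not carry over. Pictures are saved under pics/ and viewed, at most 12 in all, crops included, and the job is handed in when it is done.

```bash
ls; mkdir -p pics
python3 - <<'E'
from plant import manip
import cv2,numpy as np
print(manip.grip_point_offset, manip.state())
for n in("scene","top"):
    p,d=manip.grab_frame(n); np.save(f"pics/{n}_d.npy",d); cv2.imwrite(f"pics/{n}0.png",p[:,:,::-1]); print(manip.camera_model(n))
E
```

```text
pics
0.0187 {'time': 0.0, 'joint_pos': array([-1.42300110e+00,  5.33834572e-02,  1.61431455e+00, -2.77451533e-05,
        1.47601922e+00, -1.19011002e-01]), 'joint_vel': array([-0.00021667,  0.00075216,  0.00153869,  0.00081552, -0.00078746,
        0.00075265]), 'joint_efforts': array([ 1.03084225e-03, -3.93681479e+01, -3.70174527e+01, -6.69498445e-05,
        7.09206535e-03, -2.36361177e-05]), 'tool_pos': array([ 0.16467411, -0.60225401,  0.23003427]), 'tool_rot': array([-1.06197863e-03,  9.91114257e-01,  1.33009025e-01, -2.90955161e-05]), 'contact_force': array([ 0.27583606,  0.72482709, -1.19372223]), 'ft_torque': array([-0.0045738 ,  0.0100612 ,  0.07917698]), 'grasp_force': 0.0, 'gripper_width': 0.9980547159181672}
{'mtx': array([[368.63603765,   0.        , 320.42881728],
       [  0.        , 368.63603765, 197.85071682],
       [  0.        ,   0.        ,   1.        ]]), 'world_to_cam': array([[-0.8203411 , -0.5716111 , -0.01735572,  0.45029142],
       [-0.37248974,  0.55711003, -0.74221278,  0.26679044],
       [ 0.43392611, -0.60240283, -0.66993952,  0.71662616],
       [ 0.        ,  0.        ,  0.        ,  1.        ]])}
{'mtx': array([[369.649754  ,   0.        , 319.80507784],
       [  0.        , 369.649754  , 201.28657029],
       [  0.        ,   0.        ,   1.        ]]), 'world_to_cam': array([[-0.01654082, -0.99980009,  0.011233  ,  0.00399556],
       [-0.98897423,  0.01470614, -0.14735567,  0.56466409],
       [ 0.14716102, -0.01354653, -0.98901978,  1.04563837],
       [ 0.        ,  0.        ,  0.        ,  1.        ]])}
```

View pics/scene0.png

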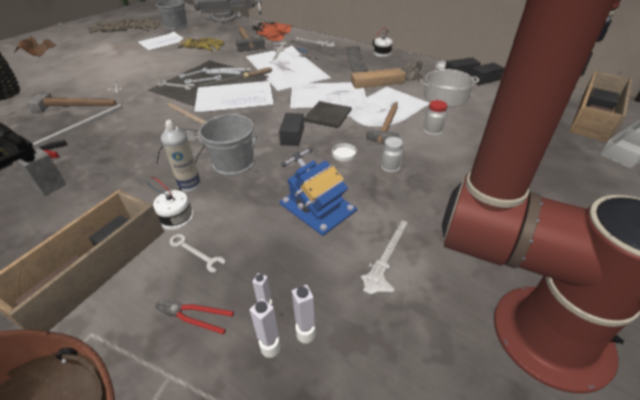

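View pics/top0.png

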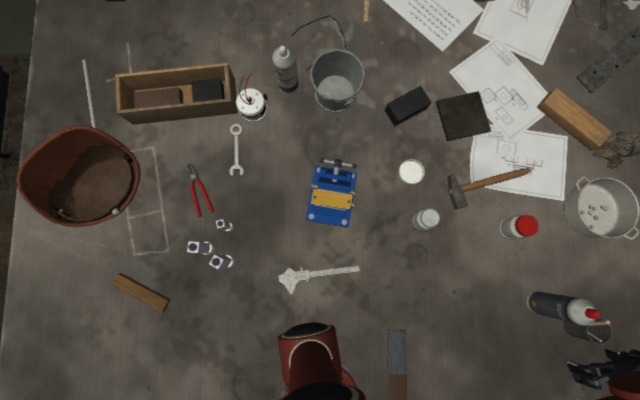

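Scene view: three drifts near (262,285), (265,330), (303,313); the vise is near (320,195). Top view: drift heads near (193,246), (215,262), (221,224); the vise is near (332,195). Next I enlarge both areas.

Run:
```python
import cv2,numpy as np
s=cv2.imread("pics/scene0.png");t=cv2.imread("pics/top0.png")
r=lambda a,w,h:cv2.resize(a,(w,h),interpolation=cv2.INTER_CUBIC)
# 400x300 panels: 
A=r(s[265:365,230:330],400,400);B=r(t[205:285,170:250],400,400)
C=r(s[145:235,270:370],400,360)[:200]
cv2.imwrite("pics/c1.png",np.hstack([A,B]))
A=r(s[145:240,275:370],400,400);B=r(t[150:235,290:375],400,400)
cv2.imwrite("pics/c2.png",np.hstack([A,B]))
```

```text
(no output)
```

View pics/c1.png

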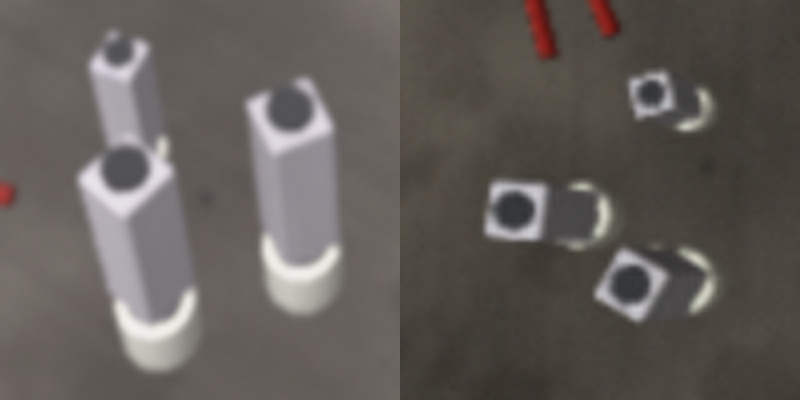

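View pics/c2.png

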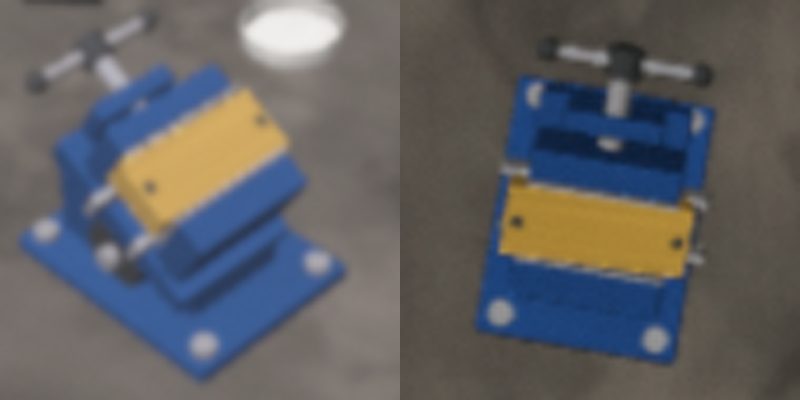

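```bash
cat > h.py <<'E'
import numpy as np, cv2
from plant import manip
C={n:manip.camera_model(n) for n in("scene","top")}
def on_plane(n,px,z):
    c=C[n];R,t=c["world_to_cam"][:3,:3],c["world_to_cam"][:3,3]
    d=R.T@np.linalg.inv(c["mtx"])@np.array([px[0],px[1],1.]);o=-R.T@t
    return o+d*(z-o[2])/d[2]
def proj(n,X):
    c=C[n];q=c["world_to_cam"]@np.append(X,1);q=c["mtx"]@q[:3];return q[:2]/q[2]
def P(n): c=C[n];return c["mtx"]@c["world_to_cam"][:3]
def tri(ps,pt):
    X=cv2.triangulatePoints(P("scene"),P("top"),np.array(ps,float),np.array(pt,float));return X[:3,0]/X[3,0]
E
python3 - <<'E'
from h import *
np.set_printoptions(precision=4,suppress=True)
ct=lambda u,v:(290+(u-400)/400*85+0.0,150+v/400*85)   # vise top crop
cs=lambda u,v:(275+u/400*95,145+v/400*95)
off=lambda p:(p[0]-.4,p[1]-.4)
ct2=lambda u,v:(170+(u-400)/5,205+v/5); cs2=lambda u,v:(230+u/4,265+v/4)
c=[on_plane("top",off(ct(*p)),.012) for p in[(520,75),(713,107),(673,362),(477,328)]]
print("plate",np.array(c))
e=lambda i,j:c[i]-c[j]
print("edges",[np.linalg.norm(e(i,j)) for i,j in((0,1),(1,2),(2,3),(3,0))])
for i,j in((0,3),(1,2)): print("yaw",np.arctan2(e(i,j)[1],e(i,j)[0]))
for i,j in((0,1),(3,2)): print("yaw",np.arctan2(-e(i,j)[0],e(i,j)[1]))
L=tri(off(cs(150,187)),off(ct(516,222)));R=tri(off(cs(262,120)),off(ct(677,243)))
print("dots",L,R,np.linalg.norm(L-R),"mid",(L+R)/2)
print(tri(off(cs(40,83)),off(ct(548,48))), tri(off(cs(152,17)),off(ct(702,75))),"handle")
# drifts
for nm,t,s in(("small",(651,93),(120,50)),("left",(515,210),(125,168)),("low",(632,285),(290,107))):
    print(nm,tri(off(cs2(*s)),off(ct2(*t))))
k=[on_plane("top",off(ct2(*p)),.106) for p in[(628,80),(665,70),(675,108),(636,118)]]
print(np.array(k),np.mean(k,0)); 
for i,j in((0,1),(3,2)):
  d=k[i]-k[j];print("drift yaw",np.arctan2(-d[0],d[1]))
for i,j in((0,3),(1,2)):
  d=k[i]-k[j];print("drift yaw",np.arctan2(d[1],d[0]),np.linalg.norm(d))
E
```

```text
plate [[ 0.6801  0.0073  0.012 ]
 [ 0.6571 -0.118   0.012 ]
 [ 0.4914 -0.0873  0.012 ]
 [ 0.5151  0.0372  0.012 ]]
edges [np.float64(0.12737629563329525), np.float64(0.168444229995549), np.float64(0.1266882313284242), np.float64(0.16774908352600973)]
yaw -0.17882108160865845
yaw -0.18293142296642592
yaw -0.18225267538159348
yaw -0.18774725728319644
dots [0.5676 0.0115 0.1116] [ 0.5543 -0.0837  0.1034] 0.09639691439846992 mid [ 0.5609 -0.0361  0.1075]
[ 0.6651 -0.0096  0.1318] [ 0.6471 -0.0985  0.1348] handle
small [0.4985 0.2696 0.1097]
left [0.4355 0.3295 0.1459]
low [0.3962 0.2679 0.1466]
[[0.5059 0.2831 0.106 ]
 [0.5111 0.263  0.106 ]
 [0.4902 0.2571 0.106 ]
 [0.4851 0.2782 0.106 ]] [0.4981 0.2704 0.106 ]
drift yaw 0.2529197538026919
drift yaw 0.23860258887745725
drift yaw 0.22922148789394456 0.021438539399147465
drift yaw 0.2749920206474038 0.02174870112727543
```

```bash
cat >> h.py <<'E'
from scipy.spatial.transform import Rotation as Ro
def pose():
    s=manip.state();w,x,y,z=s["tool_rot"];return s["tool_pos"],Ro.from_quat([x,y,z,w]).as_matrix(),s
def go(*t):
    p,R,s=pose();print("delta tool cm",np.round(R.T@(np.array(t)-p)*100,2),"psi",round(float(np.arctan2(R[1,0],R[0,0])),3),"tilt",round(float(np.arccos(-R[2,2])),4))
E
python3 -c "
from h import *
go(.47,-.15,.24);go(.498,.27,.17)"; python3 -m crank '[{"y":-1,"x":1,"turn":0.018}]' 100
```

```text
delta tool cm [ 41.38 -35.58  -0.91] psi 0.267 tilt 0.0019
delta tool cm [ 55.15 -75.34   6.17] psi 0.267 tilt 0.0019schema error: expected keys x, y, z, turn
```

```bash
python3 -m crank '[{"x":3.4,"y":-3,"z":0,"turn":0.018},{"x":3.5,"y":-3,"z":0,"turn":0},{"x":3.5,"y":-3,"z":0,"turn":0},{"x":3.5,"y":-3,"z":0,"turn":0},{"x":3.5,"y":-3,"z":0,"turn":0}]' 100
python3 -m crank '[{"x":3.5,"y":-3,"z":0,"turn":0},{"x":3.5,"y":-3,"z":0,"turn":0},{"x":3.5,"y":-3,"z":0,"turn":0},{"x":3.5,"y":-3,"z":0,"turn":0},{"x":3.5,"y":-3,"z":0,"turn":0}]'
python3 -c "
from h import *
go(.498,.27,.17)"
```

```text
time: 0.6
tool_pos: [0.2964, -0.4124, 0.2307]
tool_rot: [-0.0, 0.992, 0.124, -0.0]
contact_force: [0.7, -0.4, 1.1]
gripper_width: 0.996
grasp_force: 0.0
time: 1.1
tool_pos: [0.429, -0.2238, 0.231]
tool_rot: [-0.0, 0.992, 0.124, -0.0]
contact_force: [1.2, -1.6, 0.1]
gripper_width: 1.005
grasp_force: 0.0
delta tool cm [ 18.84 -46.17   6.1 ] psi 0.249 tilt 0.0002
```

```bash
python3 -m crank '[{"x":1.8,"y":-4.5,"z":0,"turn":0},{"x":1.8,"y":-4.5,"z":0,"turn":0},{"x":1.8,"y":-4.5,"z":0,"turn":0},{"x":1.8,"y":-4.5,"z":0,"turn":0},{"x":1.8,"y":-4.5,"z":0,"turn":0}]' 
python3 -m crank '[{"x":1.8,"y":-4.5,"z":0,"turn":0},{"x":1.8,"y":-4.5,"z":0,"turn":0},{"x":1.8,"y":-4.5,"z":0,"turn":0},{"x":1.8,"y":-4.5,"z":1,"turn":0},{"x":1.8,"y":-4.5,"z":1,"turn":0}]'
python3 - <<'E'
from h import *
go(.4985,.27,.063)
p,d=manip.grab_frame("top"); s,_=manip.grab_frame("scene")
r=lambda a:cv2.resize(a[:,:,::-1],(400,400),interpolation=cv2.INTER_CUBIC)
cv2.imwrite("pics/c3.png",np.hstack([r(s[265:365,230:330]),r(p[205:285,170:250])]))
E
```

```text
time: 1.6
tool_pos: [0.4599, 0.0165, 0.231]
tool_rot: [0.0, 0.992, 0.124, 0.0]
contact_force: [0.1, 0.7, 1.0]
gripper_width: 1.0
grasp_force: 0.0
time: 2.1
tool_pos: [0.492, 0.2569, 0.2111]
tool_rot: [0.0, 0.992, 0.124, 0.0]
contact_force: [0.4, -0.2, -0.6]
gripper_width: 0.998
grasp_force: 0.0
delta tool cm [ 0.94 -1.11 14.81] psi 0.249 tilt 0.0008
```

View pics/c3.png

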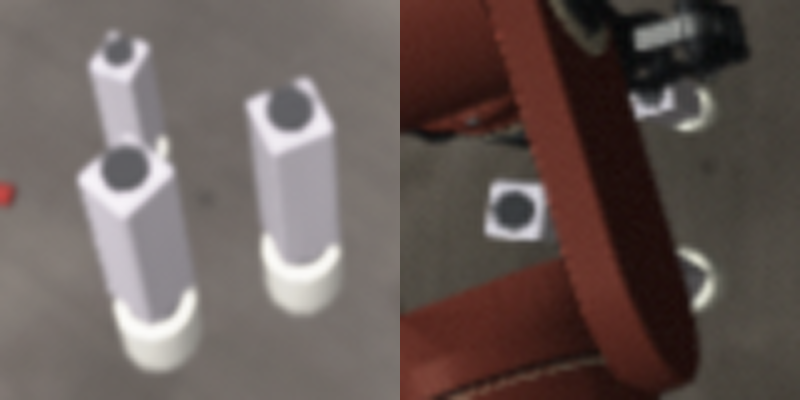

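The drift is undisturbed at (651,93) in the top half, with the fingers just above it. I align, descend and grip.

```bash
python3 -m crank '[{"x":0.9,"y":-1.1,"z":1,"turn":0},{"x":0,"y":0,"z":3.5,"turn":0},{"x":0,"y":0,"z":3.5,"turn":0},{"x":0,"y":0,"z":3.5,"turn":0},{"x":0,"y":0,"z":3.2,"turn":0}]' 100
python3 -m crank '[{"x":0,"y":0,"z":0,"turn":0},{"x":0,"y":0,"z":0,"turn":0},{"x":0,"y":0,"z":0,"turn":0},{"x":0,"y":0,"z":0,"turn":0},{"x":0,"y":0,"z":0,"turn":0}]' 0
python3 -m crank '[{"x":0,"y":0,"z":0,"turn":0},{"x":0,"y":0,"z":0,"turn":0},{"x":0,"y":0,"z":0,"turn":0}]'
```

```text
time: 2.7
tool_pos: [0.4975, 0.2668, 0.0624]
tool_rot: [0.0, 0.992, 0.124, -0.001]
contact_force: [-0.0, 0.2, 0.0]
gripper_width: 0.997
grasp_force: 0.0
time: 3.2
tool_pos: [0.4997, 0.2682, 0.0667]
tool_rot: [-0.0, 0.992, 0.124, 0.002]
contact_force: [0.5, -0.7, 3.0]
gripper_width: 0.25
grasp_force: 62.0
time: 3.5
tool_pos: [0.4997, 0.2682, 0.0667]
tool_rot: [-0.0, 0.992, 0.124, 0.002]
contact_force: [-0.3, -1.2, 6.4]
gripper_width: 0.25
grasp_force: 62.4
```

```bash
python3 -m crank '[{"x":0,"y":0,"z":-2,"turn":0},{"x":0,"y":0,"z":-3,"turn":0},{"x":0,"y":0,"z":0,"turn":0.144},{"x":0,"y":0,"z":0,"turn":0.144},{"x":0,"y":0,"z":0,"turn":0.144}]'
python3 -m crank '[{"x":0,"y":0,"z":0,"turn":0}]'
python3 -c "
from h import *
go(.462,-.018,.069)"
```

```text
time: 4.0
tool_pos: [0.4977, 0.2675, 0.1141]
tool_rot: [0.0, 0.996, -0.094, -0.0]
contact_force: [0.3, 0.2, -2.7]
gripper_width: 0.248
grasp_force: 61.4
time: 4.1
tool_pos: [0.4976, 0.2675, 0.1138]
tool_rot: [0.0, 0.996, -0.091, -0.0]
contact_force: [-0.2, -0.2, -3.0]
gripper_width: 0.248
grasp_force: 61.4
delta tool cm [ 1.69 28.72  4.5 ] psi -0.183 tilt 0.001
```

```bash
python3 -m crank '[{"x":0.3,"y":4.8,"z":0,"turn":0},{"x":0.3,"y":4.8,"z":0,"turn":0},{"x":0.3,"y":4.8,"z":0,"turn":0},{"x":0.3,"y":4.8,"z":0,"turn":0},{"x":0.3,"y":4.8,"z":0,"turn":0}]'
python3 -m crank '[{"x":0.2,"y":4.7,"z":0,"turn":0},{"x":0,"y":0,"z":2.2,"turn":0},{"x":0,"y":0,"z":2.2,"turn":0},{"x":0,"y":0,"z":0,"turn":0}]'
python3 - <<'E'
from h import *
go(.4895,-.0224,.069)
s,_=manip.grab_frame("scene")
cv2.imwrite("pics/c4.png",cv2.resize(s[130:280,220:420,::-1],(800,600),interpolation=cv2.INTER_CUBIC))
E
```

```text
time: 4.6
tool_pos: [0.4683, 0.0273, 0.1141]
tool_rot: [0.0, 0.996, -0.089, -0.0]
contact_force: [1.4, -0.3, -2.5]
gripper_width: 0.245
grasp_force: 61.8
time: 5.0
tool_pos: [0.4606, -0.0177, 0.068]
tool_rot: [-0.0, 0.996, -0.091, -0.002]
contact_force: [-0.8, -0.7, -3.0]
gripper_width: 0.249
grasp_force: 62.0
delta tool cm [ 2.93 -0.07 -0.12] psi -0.182 tilt 0.0048
```

View pics/c4.png

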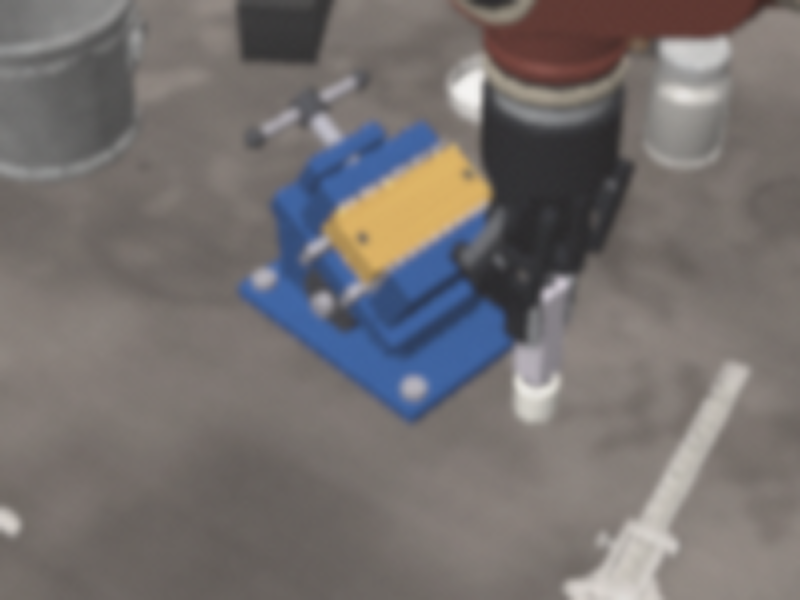

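The drift is held upright at (537,395). The plate edge is no use for pivoting because the knuckles would hit the front jaw. Instead I will pivot the drift in the pads against the outer top edge of the front jaw, which lets the gripper pass above the vise.

```bash
python3 -m crank '[{"x":0,"y":1,"z":-3.5,"turn":0},{"x":0,"y":1.5,"z":-3.2,"turn":0},{"x":1.7,"y":0,"z":0,"turn":0},{"x":1.7,"y":0,"z":0,"turn":0},{"x":0,"y":0,"z":0,"turn":0}]'
python3 -m crank '[{"x":0.4,"y":0,"z":0,"turn":0},{"x":0.4,"y":0,"z":0,"turn":0},{"x":0,"y":0,"z":0,"turn":0}]'
python3 -m crank '[{"x":0.4,"y":0,"z":0,"turn":0},{"x":0.4,"y":0,"z":0,"turn":0},{"x":0,"y":0,"z":0,"turn":0}]'
```

```text
time: 5.55
tool_pos: [0.4933, -0.0486, 0.1392]
tool_rot: [0.0, 0.996, -0.09, 0.001]
contact_force: [0.2, -0.1, -2.1]
gripper_width: 0.256
grasp_force: 61.9
time: 5.85
tool_pos: [0.4992, -0.0497, 0.1372]
tool_rot: [-0.0, 0.996, -0.091, -0.0]
contact_force: [0.4, -0.2, -2.3]
gripper_width: 0.25
grasp_force: 61.9
time: 6.15
tool_pos: [0.5045, -0.0508, 0.1358]
tool_rot: [-0.0, 0.996, -0.091, -0.004]
contact_force: [-6.3, 1.2, -1.6]
gripper_width: 0.251
grasp_force: 62.2
```

```bash
python3 -m crank '[{"x":0.4,"y":0,"z":0,"turn":0},{"x":0.4,"y":0,"z":0,"turn":0},{"x":0,"y":0,"z":0,"turn":0}]'
python3 -m crank '[{"x":0.4,"y":0,"z":0,"turn":0},{"x":0.4,"y":0,"z":0,"turn":0},{"x":0,"y":0,"z":0,"turn":0}]'
```

```text
time: 6.45
tool_pos: [0.5124, -0.0523, 0.1361]
tool_rot: [-0.0, 0.996, -0.091, -0.004]
contact_force: [-7.1, 0.6, 0.5]
gripper_width: 0.249
grasp_force: 62.5
time: 6.75
tool_pos: [0.5202, -0.0537, 0.136]
tool_rot: [-0.0, 0.996, -0.091, -0.004]
contact_force: [-7.2, 1.7, -0.6]
gripper_width: 0.251
grasp_force: 62.2
```

```bash
python3 -m crank '[{"x":0.5,"y":0,"z":0,"turn":0},{"x":0.5,"y":0,"z":0,"turn":0},{"x":0.5,"y":0,"z":0,"turn":0},{"x":0.5,"y":0,"z":0,"turn":0},{"x":0,"y":0,"z":0,"turn":0}]'
python3 - <<'E'
from h import *
s,_=manip.grab_frame("scene")
cv2.imwrite("pics/c5.png",cv2.resize(s[130:250,260:420,::-1],(800,600),interpolation=cv2.INTER_CUBIC))
E
```

```text
time: 7.25
tool_pos: [0.5394, -0.0571, 0.135]
tool_rot: [-0.001, 0.996, -0.091, -0.005]
contact_force: [-7.2, 2.1, -0.7]
gripper_width: 0.246
grasp_force: 61.3
```

View pics/c5.png

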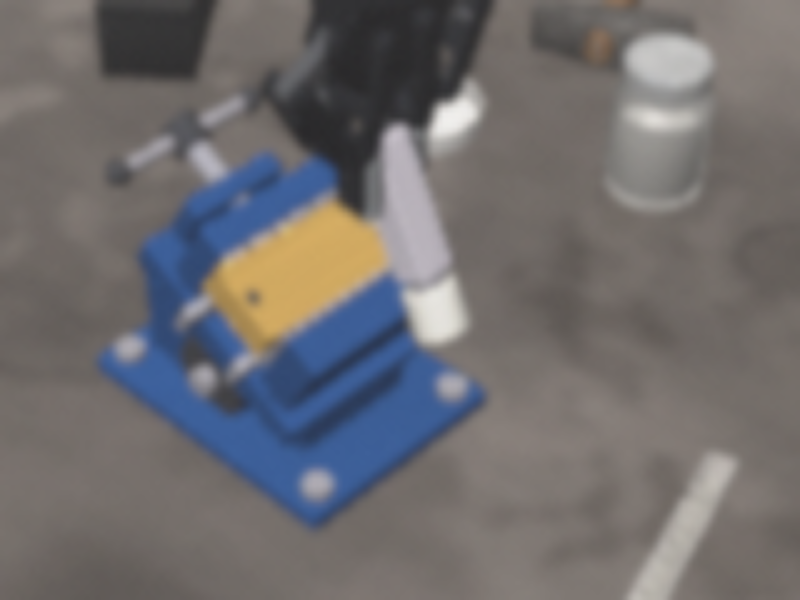

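Drift tilted as intended: foot at (437,312), shank rising to (398,130). The block is not touched. I will check the angle by projection.

Run:
```python
from h import *
p,R,s=pose();G=p+[0,0,.0187];vx=np.array([.983,-.182,0])
for th in(20,25,30,35):
    a=np.radians(th);d=-np.sin(a)*vx-np.cos(a)*np.array([0,0,1])
    f=lambda k:np.round((proj("scene",G+d*k)+.4-[260,130])*5)
    print(th,"bottom",f(.085),"foot top",f(.059),"neck",f(.053))
```

```text
20 bottom [424. 327.] foot top [412. 281.] neck [409. 271.]
25 bottom [434. 329.] foot top [419. 283.] neck [415. 272.]
30 bottom [444. 330.] foot top [426. 283.] neck [422. 272.]
35 bottom [454. 330.] foot top [433. 283.] neck [428. 272.]
```

```bash
python3 -m crank '[{"x":-1.5,"y":0,"z":0,"turn":0},{"x":-2,"y":0,"z":-1,"turn":0},{"x":0,"y":0,"z":-4,"turn":0},{"x":0,"y":0,"z":-4.5,"turn":0},{"x":0,"y":0,"z":-1,"turn":-0.1496}]'
for i in 1 2 3 4; do python3 -m crank '[{"x":0,"y":0,"z":0,"turn":-0.1496},{"x":0,"y":0,"z":0,"turn":-0.1496},{"x":0,"y":0,"z":0,"turn":-0.1496},{"x":0,"y":0,"z":0,"turn":-0.1496},{"x":0,"y":0,"z":0,"turn":-0.1496}]'; done | tail -6
cat >> h.py <<'E'
O=np.array([.5766,-.0385,.08]);YAW=-.183
vx=np.array([np.cos(YAW),np.sin(YAW),0]);vy=np.array([-vx[1],vx[0],0]);vz=np.array([0,0,1.])
bx=vx*np.cos(np.pi/6)+vz*.5;bz=-.5*vx+vz*np.cos(np.pi/6)
SG=.085
def bed(q): return O+q[0]*bx+q[1]*vy+q[2]*bz
def foot(): # foot centre in bed frame, mm
    p,R,s=pose();F=p+[0,0,.0187]-SG*bz-O
    return np.round(np.array([F@bx,F@vy,F@bz])*1000,1)
def goto(x,y,z):  # bed mm
    T=bed(np.array([x,y,z])/1000)+SG*bz-[0,0,.0187]; go(*T)
E
python3 -c "
from h import *
print(foot());goto(0,40,55)"
```

```text
time: 7.8
tool_pos: [0.5108, -0.0521, 0.2489]
tool_rot: [0.001, 1.0, -0.015, 0.005]
contact_force: [0.1, 0.2, -0.9]
gripper_width: 0.251
grasp_force: 61.4
time: 9.8
tool_pos: [0.5081, -0.0515, 0.2421]
tool_rot: [-0.0, 0.088, 0.996, 0.0]
contact_force: [-1.0, -0.3, -2.2]
gripper_width: 0.251
grasp_force: 61.2
[ 34.1 -25.2 104.1]
delta tool cm [0.46 6.53 5.96] psi 2.965 tilt 0.0003
```

```bash
python3 -m crank '[{"x":0,"y":3.3,"z":0,"turn":0},{"x":0.2,"y":3.2,"z":1,"turn":0},{"x":0.3,"y":0,"z":2.5,"turn":0},{"x":0,"y":0,"z":2.4,"turn":0},{"x":0,"y":0,"z":0,"turn":0}]'
python3 - <<'E'
from h import *
print(foot());goto(0,40,40)
s,_=manip.grab_frame("scene");t,_=manip.grab_frame("top")
r=lambda a:cv2.resize(a[:,:,::-1],(400,400),interpolation=cv2.INTER_CUBIC)
cv2.imwrite("pics/c6.png",np.hstack([r(s[140:220,285:365]),r(t[155:235,290:370])]))
f=bed(foot()/1000)
print((proj("scene",f)+.4-[285,140])*5,(proj("top",f)+.4-[290,155])*5+[400,0])
E
```

```text
time: 10.3
tool_pos: [0.5123, 0.0139, 0.1789]
tool_rot: [-0.004, 0.091, 0.996, 0.0]
contact_force: [-1.6, 0.2, -2.1]
gripper_width: 0.248
grasp_force: 61.1
[-4.2 39.9 53.2]
delta tool cm [-1.03  0.01  0.93] psi 2.959 tilt 0.0083
[154.18595083 221.99653763] [533.78316301 224.79941168]
```

View pics/c6.png

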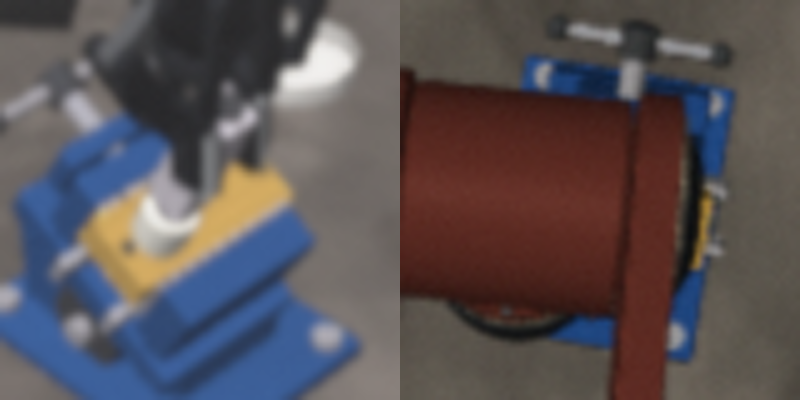

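The foot is just over the left end of the block at (162,235) in the left half, square to its face. I go down along the bed's normal in small steps while watching the force.

```bash
python3 -m crank '[{"x":-0.5,"y":0.2,"z":0.1,"turn":0},{"x":-0.2,"y":0,"z":0.35,"turn":0},{"x":-0.1,"y":0,"z":0.17,"turn":0},{"x":0,"y":0,"z":0,"turn":0}]'
python3 -c "
from h import *
print(foot())"
python3 -m crank '[{"x":-0.2,"y":0,"z":0.35,"turn":0},{"x":0,"y":0,"z":0,"turn":0}]'
python3 -c "
from h import *
print(foot())"
```

```text
time: 10.8
tool_pos: [0.5236, 0.0136, 0.1772]
tool_rot: [0.0, 0.092, 0.996, 0.0]
contact_force: [-0.2, 0.3, -2.1]
gripper_width: 0.252
grasp_force: 61.2
[ 4.6 41.6 46.2]
time: 11.0
tool_pos: [0.5252, 0.0134, 0.1731]
tool_rot: [-0.0, 0.092, 0.996, 0.0]
contact_force: [-0.4, -1.1, -1.6]
gripper_width: 0.251
grasp_force: 61.2
[ 3.9 41.7 41.8]
```

```bash
python3 -m crank '[{"x":0.26,"y":0,"z":0.15,"turn":0},{"x":-0.1,"y":0,"z":0.17,"turn":0},{"x":0,"y":0,"z":0,"turn":0}]'
python3 -c "
from h import *
print(foot())"
python3 -m crank '[{"x":-0.1,"y":0,"z":0.17,"turn":0},{"x":-0.1,"y":0,"z":0.17,"turn":0},{"x":0,"y":0,"z":0,"turn":0}]'
python3 -c "
from h import *
print(foot())"
```

```text
time: 11.3
tool_pos: [0.5235, 0.0138, 0.1701]
tool_rot: [-0.0, 0.091, 0.996, 0.0]
contact_force: [0.1, 0.1, -2.5]
gripper_width: 0.251
grasp_force: 61.2
[ 0.9 41.7 40.1]
time: 11.6
tool_pos: [0.5258, 0.0134, 0.1672]
tool_rot: [0.0, 0.091, 0.996, 0.0]
contact_force: [-0.5, 0.8, -1.5]
gripper_width: 0.247
grasp_force: 61.6
[ 1.5 41.8 36.4]
```

```bash
for i in 1 2 ; do python3 -m crank '[{"x":-0.1,"y":0,"z":0.17,"turn":0},{"x":-0.1,"y":0,"z":0.17,"turn":0},{"x":0,"y":0,"z":0,"turn":0}]' | grep -E "force"
python3 -c "
from h import *
print(foot())"; done
```

```text
contact_force: [-2.2, 1.5, 0.6]
grasp_force: 61.7
[ 1.5 42.  32.3]
contact_force: [-1.7, 3.2, 0.9]
grasp_force: 61.7
[ 1.5 42.  28.2]
```

Run:
```python
from h import *
print(foot())
s,_=manip.grab_frame("scene")
cv2.imwrite("pics/c7.png",cv2.resize(s[150:225,285:385,::-1],(800,600),interpolation=cv2.INTER_CUBIC))
f=bed(foot()/1000)
print((proj("scene",f)+.4-[285,150])*8)
for z in(20,25,30,35):
  print(z,[np.round((proj("scene",bed(np.array(q)/1000))+.4-[285,150])*8) for q in((-22,55,z),(22,55,z),(-22,-55,z))])
```

```text
[ 1.5 42.  28.2]
[209.81420616 315.30204352]
20 [array([217., 408.]), array([128., 295.]), array([466., 241.])]
25 [array([222., 401.]), array([133., 288.]), array([472., 234.])]
30 [array([228., 394.]), array([138., 280.]), array([478., 227.])]
35 [array([233., 387.]), array([143., 273.]), array([484., 220.])]
```

View pics/c7.png

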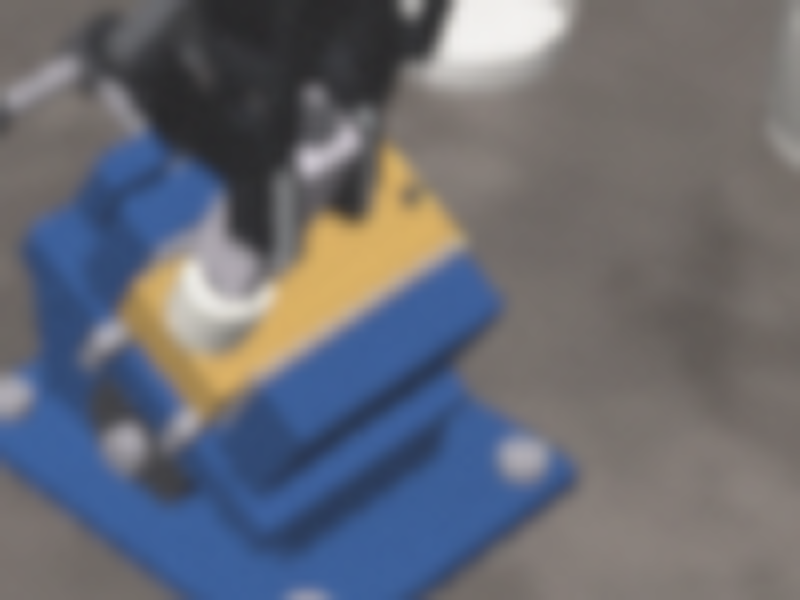

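Foot square on the left end at (220,320), and the block has moved down there. I keep pressing.

```bash
for i in 1 2 ; do python3 -m crank '[{"x":-0.1,"y":0,"z":0.17,"turn":0},{"x":0,"y":0,"z":0,"turn":0}]' | grep -E "contact"
python3 -c "
from h import *
print(foot())"; done
```

```text
contact_force: [-2.4, 2.3, 1.8]
[ 1.5 41.9 26.3]
contact_force: [-1.2, 2.0, 1.5]
[ 1.4 41.8 24.3]
```

```bash
python3 -m crank '[{"x":0.5,"y":0,"z":-0.87,"turn":0},{"x":0.5,"y":-0.3,"z":-0.87,"turn":0},{"x":0,"y":-4,"z":0,"turn":0},{"x":0,"y":-4,"z":0,"turn":0},{"x":0,"y":0,"z":0,"turn":0}]'|grep contact
python3 -c "
from h import *
print(foot())"
python3 -m crank '[{"x":-0.2,"y":0,"z":0.35,"turn":0},{"x":-0.2,"y":0,"z":0.35,"turn":0},{"x":-0.1,"y":0,"z":0.17,"turn":0},{"x":0,"y":0,"z":0,"turn":0}]'|grep contact
python3 -c "
from h import *
print(foot())"
for i in 1 2 ; do python3 -m crank '[{"x":-0.1,"y":0,"z":0.17,"turn":0},{"x":-0.1,"y":0,"z":0.17,"turn":0},{"x":0,"y":0,"z":0,"turn":0}]' | grep -E "contact"
python3 -c "
from h import *
print(foot())"; done
```

```text
contact_force: [0.3, -0.1, -2.3]
[  1.8 -45.3  45.2]
contact_force: [-0.4, 0.6, -2.7]
[  0.8 -40.5  34. ]
contact_force: [-0.0, -1.4, -3.0]
[  1.2 -41.1  30.3]
contact_force: [-0.2, -0.5, -2.9]
[  1.2 -41.3  26.4]
```

```bash
for i in 1 2 3; do python3 -m crank '[{"x":-0.1,"y":0,"z":0.17,"turn":0},{"x":0,"y":0,"z":0,"turn":0}]' | grep -E "contact"
python3 -c "
from h import *
print(foot())"; done
```

```text
contact_force: [0.2, -0.9, -2.5]
[  1.3 -41.3  24.4]
contact_force: [-3.7, 0.9, 1.9]
[  1.8 -41.3  23.2]
contact_force: [-11.3, 1.2, 10.6]
[  2.  -41.3  22.9]
```

```bash
python3 -m crank '[{"x":-0.05,"y":0,"z":0.09,"turn":0},{"x":0,"y":0,"z":0,"turn":0}]' | grep -E "contact"
python3 -c "
from h import *
print(foot())"
python3 -m crank '[{"x":0.5,"y":0,"z":-0.87,"turn":0},{"x":0,"y":4.2,"z":0,"turn":0},{"x":0,"y":4,"z":0,"turn":0},{"x":0,"y":0,"z":0,"turn":0}]'|grep contact
python3 -c "
from h import *
print(foot())"
```

```text
contact_force: [-13.8, 2.7, 16.2]
[  2.2 -41.3  22.8]
contact_force: [0.7, -0.6, -3.0]
[ 1.3 44.2 29.8]
```

```bash
python3 -m crank '[{"x":-0.15,"y":-0.2,"z":0.26,"turn":0},{"x":-0.1,"y":0,"z":0.17,"turn":0},{"x":0,"y":0,"z":0,"turn":0}]'|grep contact
python3 -c "
from h import *
print(foot())"
for i in 1 2 3; do python3 -m crank '[{"x":-0.05,"y":0,"z":0.09,"turn":0},{"x":0,"y":0,"z":0,"turn":0}]' | grep -E "contact"
python3 -c "
from h import *
print(foot())"; done
```

```text
contact_force: [-0.5, 0.0, -3.1]
[ 1.1 37.7 24.2]
contact_force: [-1.7, -0.6, -2.0]
[ 1.6 37.9 23.8]
contact_force: [-4.4, -2.1, 2.0]
[ 1.6 38.2 23. ]
contact_force: [-8.2, -1.5, 7.2]
[ 1.7 38.2 22.8]
```

```bash
for i in 1 2; do python3 -m crank '[{"x":-0.05,"y":0,"z":0.09,"turn":0},{"x":0,"y":0,"z":0,"turn":0}]' | grep -E "contact"
python3 -c "
from h import *
print(foot())"; done
```

```text
contact_force: [-11.7, -1.2, 10.9]
[ 1.9 38.2 22.7]
contact_force: [-14.9, 0.0, 15.9]
[ 2.  38.3 22.6]
```

```bash
python3 -m crank '[{"x":0.4,"y":0,"z":-0.7,"turn":0},{"x":0,"y":-3.8,"z":0,"turn":0},{"x":-0.1,"y":0,"z":0.17,"turn":0},{"x":-0.15,"y":0,"z":0.26,"turn":0},{"x":-0.05,"y":0,"z":0.09,"turn":0}]'|grep contact
for i in 1 2 3; do python3 -m crank '[{"x":-0.05,"y":0,"z":0.09,"turn":0},{"x":0,"y":0,"z":0,"turn":0}]' | grep -E "contact"
python3 -c "
from h import *
print(foot())"; done
```

```text
contact_force: [-9.1, -1.2, 10.6]
contact_force: [-11.5, -2.0, 12.1]
[ 2.3  0.5 22.8]
contact_force: [-14.9, -1.7, 17.0]
[ 2.5  0.5 22.8]
contact_force: [-19.9, -0.1, 21.5]
[ 2.6  0.5 22.7]
```

Both ends and the middle stop hard at the same height (22.7 on the foot's scale), each under more than 20 N, so the block is seated. I lift off and go in front of the vise to turn the drift upright against the same jaw edge.

```bash
python3 -m crank '[{"x":0.5,"y":0,"z":-0.87,"turn":0},{"x":1,"y":0,"z":-1.73,"turn":0},{"x":2,"y":0,"z":-2,"turn":0},{"x":4,"y":0,"z":0,"turn":0},{"x":0,"y":0,"z":0,"turn":0}]'|grep -E "tool_pos|contact"
python3 - <<'E'
from h import *
T=O*[1,1,0]-.118*vx+[0,0,.126];go(*T)
s,_=manip.grab_frame("scene")
cv2.imwrite("pics/c8.png",cv2.resize(s[140:240,270:400,::-1],(780,600),interpolation=cv2.INTER_CUBIC))
for z in(20,23,26): print(z,[np.round((proj("scene",bed(np.array(q)/1000))+.4-[270,140])*6) for q in((0,45,z),(0,-45,z))])
E
```

```text
tool_pos: [0.4502, -0.0133, 0.1964]
contact_force: [0.4, -0.5, -3.2]
delta tool cm [-1.1  -0.19  7.04] psi 2.96 tilt 0.002
20 [array([237., 312.]), array([391., 212.])]
23 [array([240., 308.]), array([394., 209.])]
26 [array([242., 305.]), array([396., 205.])]
```

View pics/c8.png

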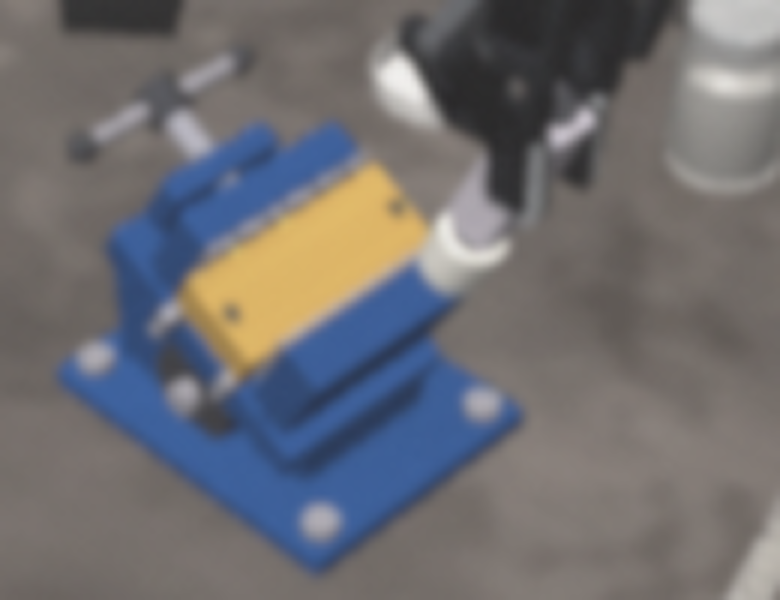

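The drift is clear of the block. Its dots at (232,313) and (397,207) lie on the line expected for a seated block. Now I lower and push the drift upright.

```bash
python3 -m crank '[{"x":0,"y":0,"z":3.5,"turn":0},{"x":0,"y":0,"z":3.5,"turn":0},{"x":-0.9,"y":0,"z":0,"turn":0},{"x":-0.9,"y":0,"z":0,"turn":0},{"x":0,"y":0,"z":0,"turn":0}]'|grep -E "tool_pos|contact"
python3 -m crank '[{"x":-0.4,"y":0,"z":0,"turn":0},{"x":-0.4,"y":0,"z":0,"turn":0},{"x":0,"y":0,"z":0,"turn":0}]'|grep -E "tool_pos|contact"
python3 -m crank '[{"x":-0.4,"y":0,"z":0,"turn":0},{"x":-0.4,"y":0,"z":-0.1,"turn":0},{"x":0,"y":0,"z":0,"turn":0}]'|grep -E "tool_pos|contact"
python3 -c "
from h import *
T=O*[1,1,0]-.068*vx+[0,0,.134];go(*T)"
```

```text
tool_pos: [0.4719, -0.0184, 0.1284]
contact_force: [-3.3, 0.5, -5.7]
tool_pos: [0.4783, -0.0194, 0.1282]
contact_force: [-5.8, 0.6, -4.5]
tool_pos: [0.4862, -0.0208, 0.1295]
contact_force: [-7.2, 0.9, -2.3]
delta tool cm [-2.41 -0.09 -0.46] psi 2.958 tilt 0.0036
```

```bash
python3 -m crank '[{"x":-0.5,"y":0,"z":-0.1,"turn":0},{"x":-0.5,"y":0,"z":-0.1,"turn":0},{"x":-0.5,"y":0,"z":-0.1,"turn":0},{"x":-0.5,"y":0,"z":-0.1,"turn":0},{"x":-0.3,"y":0,"z":0,"turn":0}]'|grep -E "tool_pos|contact"
python3 - <<'E'
from h import *
p,R,s=pose();print((p-O)@vx)
s,_=manip.grab_frame("scene")
cv2.imwrite("pics/c9.png",cv2.resize(s[140:240,270:400,::-1],(780,600),interpolation=cv2.INTER_CUBIC))
G=p+[0,0,.0187]
for th in(-20,-10,0,10):
    a=np.radians(th);d=-np.sin(a)*vx-np.cos(a)*vz
    print(th,[np.round((proj("scene",G+d*k)+.4-[270,140])*6) for k in(.085,.059)])
E
```

```text
tool_pos: [0.5092, -0.025, 0.1346]
contact_force: [-7.4, 2.0, 2.6]
-0.06870379521838783
-20 [array([366., 338.]), array([381., 303.])]
-10 [array([390., 361.]), array([399., 319.])]
0 [array([416., 380.]), array([417., 333.])]
10 [array([443., 395.]), array([436., 343.])]
```

View pics/c9.png

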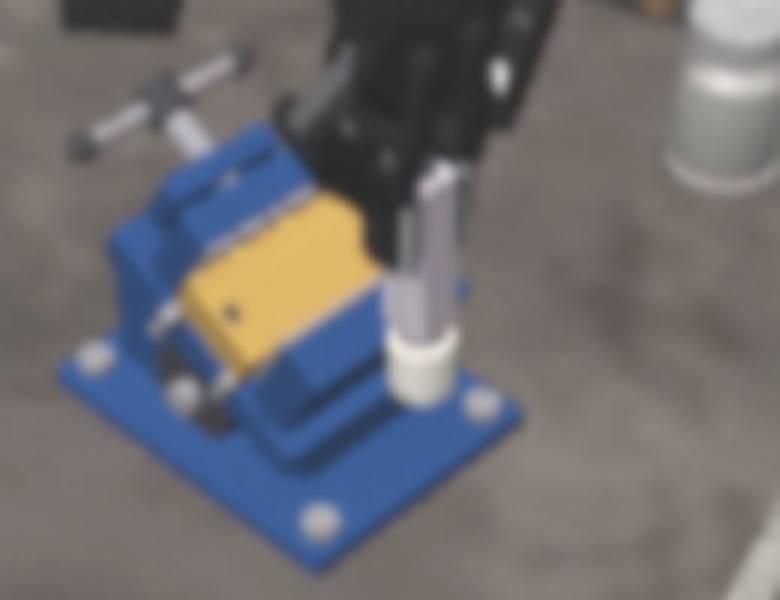

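The drift is upright: foot (423,385), shank straight above. I move to clear bench on the left and set it down.

```bash
python3 -m crank '[{"x":2,"y":0,"z":0,"turn":0},{"x":3,"y":0,"z":0,"turn":0},{"x":0,"y":4,"z":0,"turn":0},{"x":0,"y":4,"z":0,"turn":0},{"x":0,"y":4,"z":0,"turn":0}]'|grep -E "tool_pos|contact"
python3 -m crank '[{"x":0,"y":4,"z":0,"turn":0},{"x":0,"y":0,"z":2,"turn":0},{"x":0,"y":0,"z":2,"turn":0},{"x":0,"y":0,"z":2,"turn":0},{"x":0,"y":0,"z":0.3,"turn":0}]'|grep -E "tool_pos|contact"
python3 -m crank '[{"x":0,"y":0,"z":0.2,"turn":0},{"x":0,"y":0,"z":0,"turn":0}]'|grep -E "tool_pos|contact"
```

```text
tool_pos: [0.485, 0.1031, 0.1361]
contact_force: [0.8, -0.7, -2.2]
tool_pos: [0.4899, 0.1414, 0.0694]
contact_force: [-0.2, 0.4, -3.4]
tool_pos: [0.4911, 0.1413, 0.0696]
contact_force: [-0.3, 0.6, -1.7]
```

```bash
python3 -m crank '[{"x":0,"y":0,"z":0.15,"turn":0},{"x":0,"y":0,"z":0,"turn":0}]'|grep -E "tool_pos|contact"
python3 -m crank '[{"x":0,"y":0,"z":0.15,"turn":0},{"x":0,"y":0,"z":0,"turn":0}]'|grep -E "tool_pos|contact"
python3 -m crank '[{"x":0,"y":0,"z":0.15,"turn":0},{"x":0,"y":0,"z":0,"turn":0}]'|grep -E "tool_pos|contact"
```

```text
tool_pos: [0.4901, 0.1411, 0.0672]
contact_force: [-0.1, -0.5, -2.2]
tool_pos: [0.4905, 0.1412, 0.0671]
contact_force: [-2.8, -0.5, 7.3]
tool_pos: [0.4907, 0.1412, 0.067]
contact_force: [-7.1, -1.4, 14.2]
```

```bash
python3 -m crank '[{"x":0,"y":0,"z":-0.2,"turn":0},{"x":0,"y":0,"z":0,"turn":0}]'|grep -E "tool_pos|contact"
python3 -m crank '[{"x":0,"y":0,"z":0,"turn":0},{"x":0,"y":0,"z":0,"turn":0},{"x":0,"y":0,"z":0,"turn":0},{"x":0,"y":0,"z":0,"turn":0},{"x":0,"y":0,"z":0,"turn":0}]' 100
python3 -m crank '[{"x":0,"y":0,"z":-1,"turn":0},{"x":0,"y":0,"z":-3,"turn":0},{"x":0,"y":0,"z":-4,"turn":0},{"x":0,"y":0,"z":-4,"turn":0},{"x":0,"y":0,"z":-2,"turn":0}]'
python3 -m crank '[{"x":4,"y":0,"z":0,"turn":0},{"x":0,"y":0,"z":0,"turn":0}]'
python3 - <<'E'
from h import *
s,_=manip.grab_frame("scene")
cv2.imwrite("pics/c10.png",cv2.resize(s[130:280,220:420,::-1],(800,600),interpolation=cv2.INTER_CUBIC))
E
```

```text
tool_pos: [0.4904, 0.1412, 0.0671]
contact_force: [-2.2, -1.6, 7.6]
time: 22.45
tool_pos: [0.4892, 0.1411, 0.065]
tool_rot: [-0.0, 0.091, 0.996, -0.0]
contact_force: [-0.2, -0.4, -0.5]
gripper_width: 1.0
grasp_force: 0.0
time: 22.95
tool_pos: [0.4911, 0.1414, 0.2106]
tool_rot: [0.003, 0.091, 0.996, 0.001]
contact_force: [-0.0, -0.7, -0.1]
gripper_width: 1.0
grasp_force: 0.0
time: 23.15
tool_pos: [0.4477, 0.149, 0.206]
tool_rot: [0.0, 0.091, 0.996, 0.0]
contact_force: [0.5, 0.6, -1.0]
gripper_width: 0.999
grasp_force: 0.0
```

View pics/c10.png

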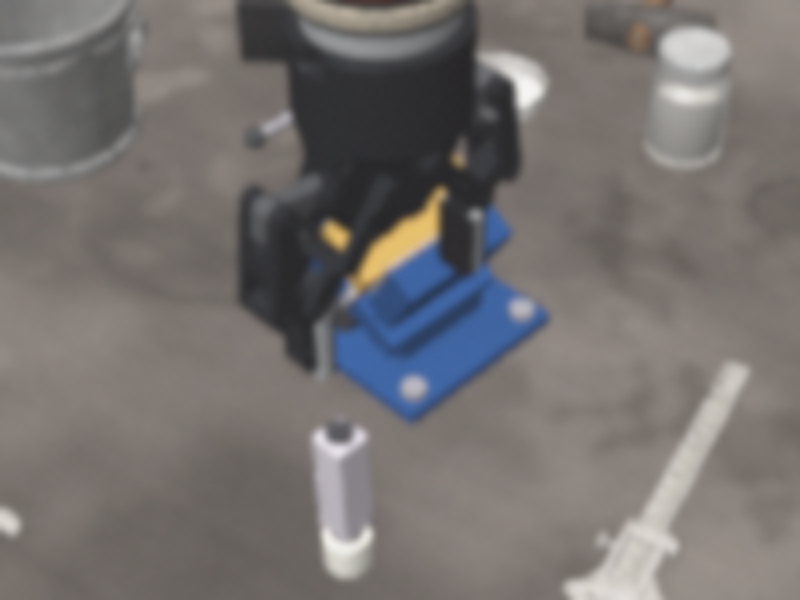

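The drift stands upright and free at (345,505).

```bash
python3 -c "
from plant import manip
print(manip.job_done())"
```

```text
the job is handed in; nothing more can be done
None
```

I tapped the block home at both ends and the middle, stood the drift upright on clear bench left of the vise, and handed the job in at about 23 s. The last taps were about 23 N at each end and 30 N in the middle. Force readings and pictures suggest it is fully seated, but I did not test whether the parallels still slide.

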